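# Put the pantry things back in their home trays

### The job

The tea tin, the espresso cup, the board duster and the chalk pen have been left about the worktop: put each of them back in the dark wooden tray whose hollow has its outline, the cup with its handle over the slot of its tray. Each must end right way up, flat on its tray's floor and inside the rim, let go and at rest; do not disturb the pepper mill and the tumbler that stand behind.

Things in the scene. Friction and masses are not known exactly. Their poses are not given: they have to be found in the camera images.
- round_tray: Round dark wooden tray fixed on the worktop, with a 4 mm thick cork floor and a rounded rim 10 mm wide whose top is 13 mm over the worktop. Hollow: plain circle of 84 mm diameter; outside 104 mm. Origin: centre of the hollow, at worktop level (the tray floor is 4 mm above it), z up. 
- keyhole_tray: Keyhole-shaped dark wooden tray fixed on the worktop, with a 4 mm thick cork floor and a rounded rim 10 mm wide whose top is 13 mm over the worktop. Hollow: circle of 66 mm diameter with a 24 mm wide round-ended slot running out to its own -y, to 64 mm from the circle's centre. Origin: centre of the circle, at worktop level (the tray floor is 4 mm above it), z up.
- keyhole_slot (a point): Middle of the slot of the keyhole-shaped tray, on its floor, 45 mm from the circle's centre along the tray's -y.
- block_tray: Broad rectangular dark wooden tray fixed on the worktop, with a 4 mm thick cork floor and a rounded rim 10 mm wide whose top is 13 mm over the worktop. Hollow 122 x 47 mm, outside 142 x 67 mm, rim all round. Origin: centre of the hollow, at worktop level (the tray floor is 4 mm above it), z up. x is the long way; both ends are alike.
- long_tray: Long narrow dark wooden tray fixed on the worktop, with a 4 mm thick cork floor and a rounded rim 10 mm wide whose top is 13 mm over the worktop. Hollow 150 x 26 mm, outside 170 x 46 mm; a rim stands only round the two ends, the long sides are open over the middle 70 mm to leave room for fingers. Origin: centre of the hollow, at worktop level (the tray floor is 4 mm above it), z up. x is the long way; both ends are alike.
- tin_mid (a point): Round tea tin, dark green with a cream lid that is fixed on; 89 mm tall, body 66 mm and lid (top 19 mm) 69 mm in diameter. Loose, upright, about 0.2 kg. Point: its centre, half-way up; z up.
- cup_mid (a point): White espresso cup with a green band; 51 mm tall, mouth 63 mm, foot 43 mm in diameter, hollow; its one ring handle stands out to its own -y, to 57 mm from the axis, 16 to 49 mm above its foot. Loose, upright, about 0.11 kg. Point: on the cup's axis, half-way up (25.5 mm above the foot), handle not counted; x is across the handle, z up.
- duster_mid (a point): Board duster: wooden back on a dark felt, a block 104 x 29 x 26 mm, lying felt down. Loose, about 0.06 kg. Point: its centre; x along its length, y across its 29 mm width, z up.
- pen_mid (a point): Slim blue chalk pen, 130 mm long, 10 mm wide and 10 mm high, lying on the worktop; it does not roll. Loose, about 12 g. Point: its centre, 5 mm above what it lies on; x along its length; which side is up does not matter.
- mill_mid (a point): Bystander: dark wooden pepper mill, 170 mm tall, 58 mm in diameter, standing loose behind the work. Point: its centre, half-way up. Not to be disturbed. On the robot's left of it a fixed room-high post, 76 mm wide, stands with its front face at x = 0.67 m, y = 0.06 to 0.13 m: keep hand and arm in front of it.
- glass_mid (a point): Bystander: small teal tumbler, 84 mm tall, 68 mm in diameter, standing loose behind the work. Point: its centre, half-way up. Not to be disturbed.

How it is judged (in metres and radians):
At the end, for the whole second after the job is handed in: Tin in round tray, cup in keyhole tray (each within 13 mm of centre; slot on the handle's side, within 18 mm of its line), duster in rectangular tray, pen in long tray (15 mm; 0.3, 0.25 rad); each on the tray floor (4 mm), level within 0.12 rad, still (horizontal distance between tin_mid and round_tray below 0.013 m and z of tin_mid in the frame of round_tray between 0.0445 and 0.0525 m and angle between each of tin_mid, cup_mid, duster_mid's own z axis and vertical below 0.12 rad and linear speed of each of tin, cup, duster, pen below 0.01 m/s and angular speed of each of tin, cup, duster, pen below 0.1 rad/s and horizontal distance between cup_mid and keyhole_tray below 0.013 m and z of cup_mid in the frame of keyhole_tray between 0.0255 and 0.0335 m and horizontal distance between duster_mid and block_tray below 0.015 m and z of duster_mid in the frame of block_tray between 0.013 and 0.021 m and horizontal distance between pen_mid and long_tray below 0.015 m and z of pen_mid in the frame of long_tray between 0.005 and 0.013 m and angle between pen_mid's own x axis and vertical above 1.45 rad and x of keyhole_slot in the frame of cup_mid between -0.018 and 0.018 m and y of keyhole_slot in the frame of cup_mid below -0.025 m and angle between the x axis of duster_mid and the x axis of block_tray, either way round below 0.3 rad and angle between the x axis of pen_mid and the x axis of long_tray, either way round below 0.25 rad); the robot touches nothing.
It fails at once if the pepper mill is pushed more than 15 mm or tipped over (distance of mill_mid from where it was at the start of the episode above 0.015 m or angle between mill_mid's own z axis and vertical above 0.3 rad).
It fails at once if the tumbler is pushed more than 15 mm or tipped over (distance of glass_mid from where it was at the start of the episode above 0.015 m or angle between glass_mid's own z axis and vertical above 0.3 rad).
It also fails if it takes over 115 s, if anything falls off the work surface, if the arm or the gripper's body presses on something with over 40 N, if the wrist force passes 120 N, or if a joint passes its speed limit or range.

### The arm

A 6-joint arm with a two-finger parallel gripper is mounted at the origin on a cart in front of the work surface, level with it; the furniture and walls round the work are solid. World frame = base frame: x ahead of the robot, y to its left, z up, the work surface at z = 0. Lengths are in mm, angles in rad, forces in N, time in s.
With the tool pointing down it reaches from about 400 to 925 mm from the base axis. Payload 12.5 kg.
Tool frame: the origin (TCP) lies between the finger pads; the fingertips stand 11 mm ahead of it and the grasp point (between the pads) lies 8 mm behind it (env.tip_extent is the distance from the TCP to the fingertips, in mm); x points along the fingers, z is the direction in which the jaws open and shut, and the axes are right-handed (so a half turn about x gives the same grasp; the last joint's range is limited). The gripper opens to 95 mm and grips with 3 to 60 N. Pads are 20 mm wide; open, the fingers measure 119 mm over their backs; the gripper's body (75 mm by 180 mm) begins 59 mm behind the grasp point.
Start: joints at [0.625, 0.491, 1.559, -0, 1.092, -0.106], TCP at [465.315, 417.286, 225.661] pointing down, gripper open.
Joint ranges: [-3.1, 3.1], [-0.84, 2.19], [0.05, 2.79], [-1.13, 4.28], [0.06, 2.93], [-2.69, 2.69]. Speed limits (rad/s): [2.22, 2.22, 2.79, 3.14, 3.14, 3.14].

### API

Orientations are given as [roll, pitch, yaw] about the fixed x, y, z axes, in that order (R = Rz(yaw) Ry(pitch) Rx(roll)).
In Python, from cell import status, imaging, env gives the robot as it stands. The module is installed in compiled form; this text tells all that it offers.
- The arm moves only by the tool apply_moves, never from a script. Its argument "increments" is a list of rows, each a list of 5 numbers: the closure, from 0 (fully open) to 1 (shut), then the shift along the tool's x, y, z in mm, then the turn about the tool's x in degrees. A call has 1 to 10 rows; each row shifts and turns the commanded pose from where the row before left it, along the tool's axes as they then stand; what a row does not reach is not made up. A row lasts 1/10 s, in which the tool goes at most 50 mm and 8.59 degrees, less where a joint would pass 70% of its speed; a pose out of reach is approached as far as the arm can. A call with a gripper value outside its range is refused whole. The fingers move at their own pace and stop on an object; the grip force is fixed at half the most. Time passes only in rows, so rows that do not move let the fingers close. It gives the time, the measured TCP pose, the force and the opening at its end, in the units of the state.
- status.state(): the state, without advancing time (a new reading comes with each control period).
- imaging.read_camera(name): name is "side" or "top"; returns a dict with "pixels" (420x560x3 uint8, red, green, blue), "fovy" (degrees; the focal length in pixels is half the picture's height over the tangent of half this angle, whatever the lens; pixels are square), "cx", "cy" (the principal point, pixels), "distortion" ([k1, k2, p1, p2, k3] as OpenCV has them; the pictures are not rectified), "R" (3x3) and "t" (3): a world point X has camera coordinates R X + t. Camera axes: x right, y down, z forward; pixel columns grow to the right and rows downward; lengths in mm; the calibration is good to about 2 mm. A picture is of the moment at which its call begins. There is no depth.
- env.job_done(): hands the job in, once; it reports no verdict.
The state is a dict: "t": time; "joints": joint angles; "qvel": joint speeds; "tau": joint torques, N m; "eef_pos": TCP position; "tcp_rot": TCP orientation; "ft_force": force on the tool from outside, world axes, zero at the start; "moment": the same for the moment, N m; "opening": opening from 0.0 (shut) to 1.0 (fully open).
Only numpy, scipy, OpenCV 4.12 (cv2) and the standard library are available. Lean on these libraries where they do the work, as an engineer would, in place of code of your own. Each camera call takes 0.05 s, during which the arm holds its last target. There are 200 camera calls.

## Working session

There is one attempt and no reset: what is moved stays moved. The work goes in short steps, Python scripts to look and compute and a tool call to move; the robot and the scene stay as the last step left them, time stands still between calls to the robot, and variables do not carry over. Pictures are saved under pics/ and viewed, about 12 in all and at most 16, crops included, and the job is handed in when it is done.

Besides the shell and the picture viewer there is one more tool, called after ">>>" as name(argument=value, ...), one argument or row to a line, values as JSON. apply_moves: Moves the arm, as the interface text tells. Its arguments: {"type":"object","properties":{"increments":{"type":"array"}},"required":["increments"]}

```bash
mkdir -p pics; cat > h.py <<'E'
import numpy as np, cv2, json
from cell import status, imaging, env
def cam(n):
    c=imaging.read_camera(n); f=c["pixels"].shape[0]/2/np.tan(np.radians(c["fovy"])/2)
    K=np.array([[f,0,c["cx"]],[0,f,c["cy"]],[0,0,1]]); return c,K
def back(c,K,uv,z):
    p=cv2.undistortPoints(np.array(uv,float).reshape(-1,1,2),K,np.array(c["distortion"],float)).reshape(-1,2)
    R=np.array(c["R"]);t=np.array(c["t"]); o=-R.T@t
    d=np.c_[p,np.ones(len(p))]@R
    return o+d*((np.broadcast_to(z,len(p))-o[2])/d[:,2])[:,None]
def proj(c,K,X):
    r,_=cv2.Rodrigues(np.array(c["R"])); return cv2.projectPoints(np.array(X,float).reshape(-1,1,3),r,np.array(c["t"],float),K,np.array(c["distortion"],float))[0].reshape(-1,2)
def save(c,n): cv2.imwrite("pics/"+n,c["pixels"][:,:,::-1])
E
python3 - <<'E'
from h import *
for n in("top","side"):
    c,K=cam(n); save(c,n+"0.png"); R=np.array(c["R"]); print(n,K[0,0],c["cx"],c["cy"],c["distortion"],-R.T@c["t"],R.round(3).tolist())
print(status.state(), env.tip_extent)
E
```

```text
top 425.9285121576391 283.43603252770146 203.91701266822514 [0.02925313 0.         0.         0.         0.        ] [ 498.83052978   65.15069558 1227.61011755] [[0.002, -1.0, -0.021], [-0.998, -0.001, -0.064], [0.064, 0.021, -0.998]]
side 407.34637326237936 282.7736499551891 213.07920065241936 [-0.00962702  0.          0.          0.          0.        ] [ -22.5293322  -424.99220337  490.05170855] [[0.628, -0.779, 0.002], [-0.362, -0.294, -0.884], [0.689, 0.554, -0.467]]
{'t': 0.1, 'joints': array([ 6.25403077e-01,  4.91476246e-01,  1.55938930e+00,  4.16421030e-08,
        1.09169222e+00, -1.05628302e-01]), 'qvel': array([ 9.47703147e-04,  5.22723209e-04, -3.57627698e-04, -1.06816239e-04,
       -5.39848328e-04,  9.42967092e-05]), 'tau': array([ 2.69383825e-03, -6.13626051e+01, -2.58603519e+01,  6.94355113e-02,
        4.70238843e-02,  2.97467885e-06]), 'eef_pos': array([465.13508055, 417.15794454, 225.13421706]), 'tcp_rot': array([ 3.03592608,  1.56983122, -2.51622787]), 'ft_force': array([-0.54335375, -0.22507206, -0.05857074]), 'moment': array([-0.01616859,  0.0234278 , -0.06935695]), 'opening': 1.0002705544763748} 11.0
```

View pics/top0.png

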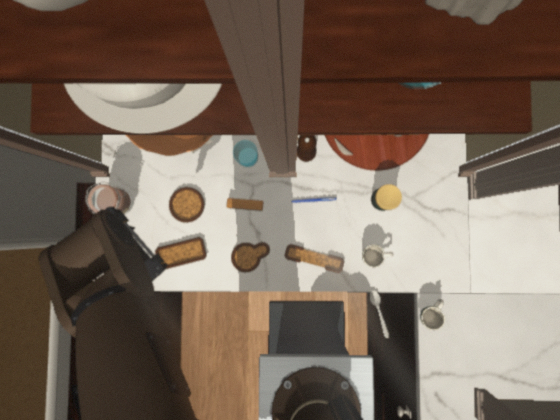

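View pics/side0.png

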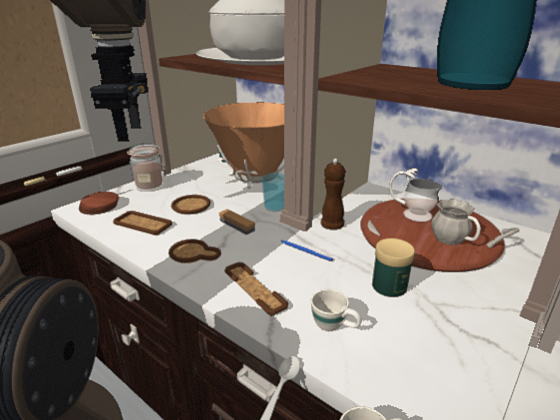

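The top view shows all four trays, at round (187,204), block (182,252), keyhole (246,257) and long (314,258). It also shows the duster (245,205), pen (314,200), tin (388,197) and cup (374,256). I'll enlarge it to measure.

```bash
python3 - <<'E'
import cv2
a=cv2.imread("pics/top0.png")
def crop(x0,y0,w,h,s,n):
    b=cv2.resize(a[y0:y0+h,x0:x0+w],None,fx=s,fy=s,interpolation=cv2.INTER_CUBIC)
    for x in range(x0,x0+w,10):
        cv2.line(b,((x-x0)*s,0),((x-x0)*s,6 if x%20 else 12),(0,0,255),1)
        if x%20==0: cv2.putText(b,str(x),((x-x0)*s+2,12),0,.4,(0,0,255),1)
    for y in range(y0,y0+h,10):
        cv2.line(b,(0,(y-y0)*s),(6 if y%20 else 12,(y-y0)*s),(0,0,255),1)
        if y%20==0: cv2.putText(b,str(y),(2,(y-y0)*s+12),0,.4,(0,0,255),1)
    cv2.imwrite("pics/"+n,b)
crop(150,180,130,100,6,"tl.png"); crop(280,180,130,100,6,"tr.png")
E
```

```text
(no output)
```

View pics/tl.png

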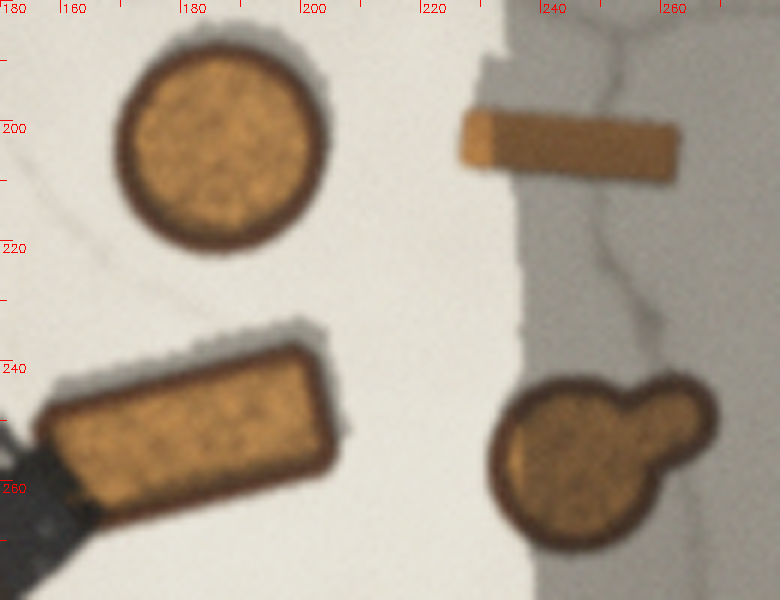

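View pics/tr.png

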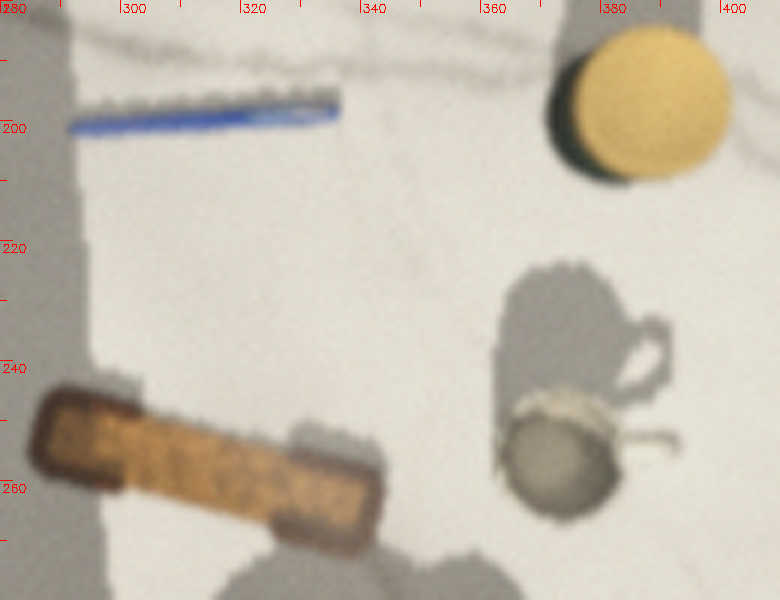

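```bash
cat > m.py <<'E'
from h import *
c,K=cam("top")
def L(x,y,z,ox=150): return back(c,K,[(ox+(x+.5)/6-.5,180+(y+.5)/6-.5)],z)[0]
def Rr(x,y,z): return L(x,y,z,280)
f=lambda a:np.round(a,1)
def ang(d): return round(np.degrees(np.arctan2(d[1],d[0])),1)
print("round",f(L(221.5,147.5,8)))
P=[L(*p,8) for p in((312,340),(340,470),(61,542),(33,412))]
print("block",f(sum(P)/4),ang(P[0]-P[3]),ang(P[1]-P[2]),[np.linalg.norm(P[i]-P[i-1]).round() for i in range(4)])
a=L(576,464,8);b=L(672,420,8);print("key",f(a),ang(b-a),np.linalg.norm(b-a),ang(L(718,412,8)-a))
P=[L(*p,26) for p in((466,108),(680,125),(672,185),(460,167))]
print("duster",f(sum(P)/4),ang(P[1]-P[0]),ang(P[2]-P[3]),[np.linalg.norm(P[i]-P[i-1]).round() for i in range(4)])
P=[Rr(68,128,7),Rr(340,107,7)];print("pen",f(sum(P)/2),ang(P[1]-P[0]),np.linalg.norm(P[1]-P[0]))
P=[Rr(*p,8) for p in((45,385),(382,463),(370,556),(28,475))]
print("long",f(sum(P)/4),ang(P[1]-P[0]),ang(P[2]-P[3]),[np.linalg.norm(P[i]-P[i-1]).round() for i in range(4)])
print("tin",f(Rr(652,104,89)),np.linalg.norm(Rr(573,104,89)-Rr(732,104,89)))
a=Rr(560,454,51);h=Rr(678,440,45);print("cup",f(a),f(h),ang(h-a),np.linalg.norm(h-a))
s=[(x,y) for x,y in()]
c,K=cam("side")
# side checks: tin lid centre, cup mouth, pen ends
print("side tin lid",f(back(c,K,[(394,252)],89)),"cup mouth",f(back(c,K,[(330,305)],51)),"pen",f(back(c,K,[(282,242),(333,259)],7)))
E
python3 m.py
```

```text
round [576.6 369.6   8. ]
block [436.6 383.8   8. ] -75.5 -75.5 [np.float64(137.0), np.float64(63.0), np.float64(137.0), np.float64(63.0)]
key [426.  198.1   8. ] -65.4 50.103396241478826 -69.9
duster [576.1 200.4  26. ] -94.5 -94.8 [np.float64(28.0), np.float64(102.0), np.float64(29.0), np.float64(101.0)]
pen [591.2   4.    7. ] -85.6 130.30363042207622
long [424.    3.7   8. ] -102.8 -103.0 [np.float64(43.0), np.float64(163.0), np.float64(44.0), np.float64(166.0)]
tin [ 591.  -190.5   89. ] 70.00217232655325
cup [ 434.3 -155.1   51. ] [ 440.6 -209.9   45. ] -83.5 55.440314011143926
side tin lid [[ 578.9 -196.8   89. ]] cup mouth [[ 425.7 -163.    51. ]] pen [[581.5  63.    7. ]
 [596.5 -62.3   7. ]]
```

```bash
python3 - <<'E'
import cv2
a=cv2.imread("pics/side0.png"); b=cv2.resize(a[170:335,135:425],None,fx=2.7,fy=2.7,interpolation=cv2.INTER_CUBIC); print(b.shape); cv2.imwrite("pics/s1.png",b)
E
```

```text
(446, 783, 3)
```

View pics/s1.png

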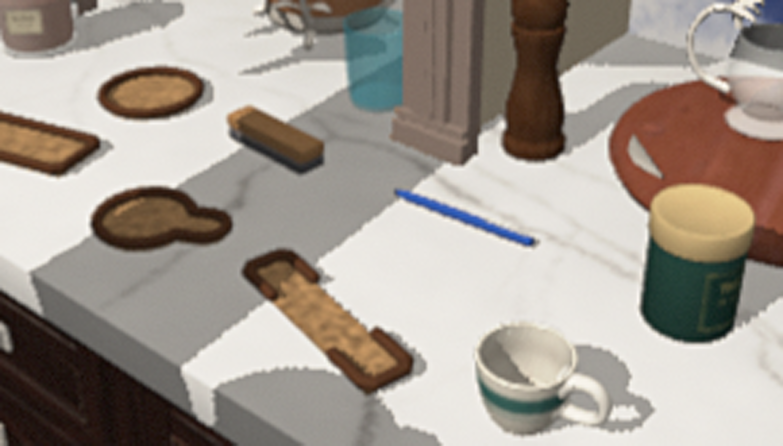

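The side view agrees with the top view, once the ellipse centre of the tin lid is taken on the top face only (about 395,249). Next I'll locate the bystanders and the jaw direction.

```bash
cat >> h.py <<'E'
from scipy.spatial.transform import Rotation as Ro
def tool():
    s=status.state(); R=Ro.from_euler("xyz",s["tcp_rot"]).as_matrix(); return s,np.array(s["eef_pos"]),R
def go(x,y,tipz,jaw):
    "increments to put TCP at x,y with fingertips at tipz and jaws along world angle jaw(deg)"
    s,p,R=tool(); d=R.T@(np.array([x,y,tipz+11])-p)
    cur=np.degrees(np.arctan2(R[1,2],R[0,2])); w=cur-jaw   # +turn about tool x (down) lowers world yaw
    w=(w+90)%180-90
    print("t",round(s["t"],2),"tcp",p.round(1),"jaw",round(cur,1),"xdir",R[:,0].round(3),"F",s["ft_force"].round(1),"open",round(s["opening"],3),"q6",s["joints"][5].round(2))
    print("  tool shift",d.round(1),"turn",round(w,1))
E
python3 - <<'E'
from h import *
c,K=cam("side"); q=lambda x,y:(135+x/2.7,170+y/2.7)
print("tin",back(c,K,[q(702,212)],89).round(),"cup",back(c,K,[q(528,352)],51).round())
print("mill foot front L/R",back(c,K,[q(503,148),q(566,148),q(535,159)],0).round(), "glass foot",back(c,K,[q(350,97),q(375,110)],0).round())
c,K=cam("top"); print("glass top centre",back(c,K,[(246,153)],84).round(),"mill top(knob)",back(c,K,[(307,142)],170).round())
go(576,200,60,-4.6); print(tool()[2].round(2))
E
```

```text
tin [[ 591. -193.   89.]] cup [[ 436. -157.   51.]]
mill foot front L/R [[713.  45.   0.]
 [748.   1.   0.]
 [714.  12.   0.]] glass foot [[702. 220.   0.]
 [697. 183.   0.]]
glass top centre [[711. 191.  84.]] mill top(knob) [[723.  28. 170.]]
t 0.3 tcp [465.3 417.3 225.5] jaw 41.9 xdir [-0. -0. -1.] F [-0.6  0.7  0.7] open 1.0 q6 -0.11
  tool shift [ 154.5 -235.7  -62.6] turn 46.5
[[-0.   -0.67  0.74]
 [-0.    0.74  0.67]
 [-1.    0.   -0.  ]]
```

>>> apply_moves(
  increments=[
    [0,0,-40,-10.4,0],
    [0,0,-40,-10.4,0],
    [0,0,-40,-10.4,0],
    [0,0,-40,-10.4,0],
    [0,0,-40,-10.4,0],
    [0,0,-36,-10.4,0],
    [0,30,0,0,8],
    [0,30,0,0,8],
    [0,30,0,0,8],
    [0,30,0,0,8],
  ],
)

```text
t: 1.3
eef_pos: [576.4, 199.7, 104.6]
tcp_rot: [0.131, 1.57, 0.297]
ft_force: [1.2, 0.5, -0.4]
opening: 1.0
```

>>> apply_moves(
  increments=[
    [0,0,0,0,8],
    [0,0,0,0,6.5],
    [0,0,0,0,0],
  ],
)

```text
t: 1.6
eef_pos: [576.4, 199.9, 105.3]
tcp_rot: [-3.0, 1.57, -3.082]
ft_force: [-0.1, 0.2, 0.0]
opening: 0.999
```

```bash
python3 - <<'E'
from h import *
go(576,200,10,-4.6)
c,K=cam("top"); a=c["pixels"][150:280,150:280,::-1]
cs,Ks=cam("side"); b=cs["pixels"][140:270,130:290,::-1]
cv2.imwrite("pics/d1.png",np.hstack([cv2.resize(a,(350,350),interpolation=2),cv2.resize(b,(430,350),interpolation=2)]))
E
```

```text
t 1.6 tcp [576.4 199.9 105.3] jaw -4.7 xdir [-0. -0. -1.] F [-0.1  0.2  0. ] open 0.999 q6 0.31
  tool shift [84.3  0.1 -0.4] turn -0.1
```

View pics/d1.png

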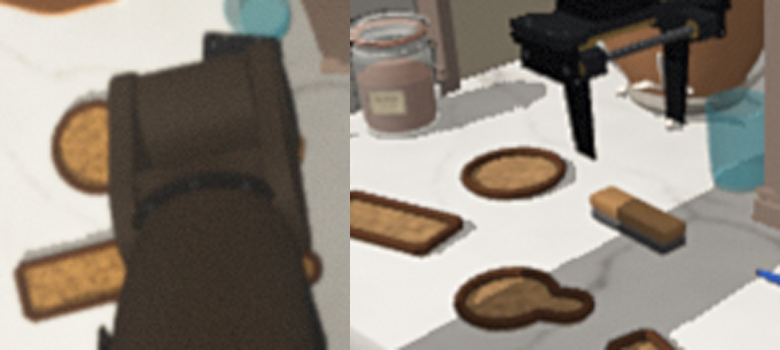

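The gripper sits squarely over the duster (side crop: finger tips at about 590,157 and 680,125, duster at 640,215). Next I descend and grip.

>>> apply_moves(
  increments=[
    [0,30,0,0,0],
    [0,30,0,0,0],
    [0,16,0,0,0],
    [0,8,0,0,0],
    [1,0,0,0,0],
    [1,0,0,0,0],
    [1,0,0,0,0],
    [1,0,0,0,0],
    [1,0,0,0,0],
    [1,0,0,0,0],
  ],
)

```text
t: 2.7
eef_pos: [576.5, 200.0, 22.0]
tcp_rot: [0.351, 1.57, 0.27]
ft_force: [-0.1, -0.9, -0.9]
opening: 0.551
```

>>> apply_moves(
  increments=[
    [1,0,0,0,0],
    [1,-10,0,0,0],
    [1,-30,0,0,0],
    [1,-30,0,0,0],
    [1,-10,0,0,0],
  ],
)

```text
t: 3.2
eef_pos: [577.5, 200.2, 105.0]
tcp_rot: [0.321, 1.567, 0.24]
ft_force: [0.7, -0.3, -0.6]
opening: 0.135
```

```bash
python3 - <<'E'
from h import *
go(436.6,383.8,14,14.5)
c,K=cam("side"); print("F opening mm",status.state()["opening"]*95)
a=c["pixels"][120:270,80:280,::-1]; cv2.imwrite("pics/d2.png",cv2.resize(a,None,fx=3,fy=3,interpolation=2))
E
```

```text
t 3.2 tcp [577.5 200.2 105. ] jaw -4.6 xdir [ 0.004  0.001 -1.   ] F [ 0.7 -0.3 -0.6] open 0.135 q6 0.31
  tool shift [  79.6  171.6 -155.5] turn -19.1
F opening mm 8.560947636389333
```

View pics/d2.png

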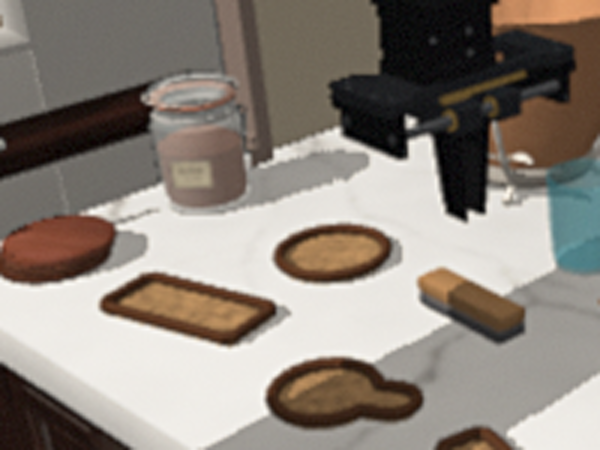

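The fingers close slowly, at about 70 mm/s, and I lifted before they reached the duster. It is still in place, so I'll retry with the jaws opened only to 52 mm.

>>> apply_moves(
  increments=[
    [0.45,0,0,0,0],
    [0.45,0,0,0,0],
    [0.45,0,0,0,0],
    [0.45,0,0,-1,0],
    [0.45,0,0,0,0],
    [0.45,30,0,0,0],
    [0.45,30,0,0,0],
    [0.45,16,0,0,0],
    [0.45,8,0,0,0],
    [1,0,0,0,0],
  ],
)

```text
t: 4.25
eef_pos: [575.0, 199.9, 16.7]
tcp_rot: [-2.857, 1.569, -2.938]
ft_force: [0.7, -0.1, -0.2]
opening: 0.509
```

>>> apply_moves(
  increments=[
    [1,0,0,0,0],
    [1,0,0,0,0],
    [1,0,0,0,0],
    [1,0,0,0,0],
    [1,0,0,0,0],
    [1,0,0,0,0],
    [1,0,0,0,0],
    [1,0,0,0,0],
  ],
)

```text
t: 5.05
eef_pos: [576.0, 200.1, 18.7]
tcp_rot: [0.331, 1.569, 0.251]
ft_force: [-0.4, -1.2, 6.7]
opening: 0.304
```

>>> apply_moves(
  increments=[
    [1,-10,0,0,0],
    [1,-30,0,0,0],
    [1,-30,0,0,0],
    [1,-10,0,0,0],
  ],
)

```text
t: 5.45
eef_pos: [576.3, 200.3, 100.9]
tcp_rot: [0.316, 1.567, 0.235]
ft_force: [0.1, 0.4, -0.9]
opening: 0.303
```

```bash
python3 - <<'E'
from h import *
go(436.6,383.8,14,14.5)
E
```

```text
t 5.45 tcp [576.3 200.3 100.9] jaw -4.6 xdir [ 0.004  0.001 -1.   ] F [ 0.1  0.4 -0.9] open 0.303 q6 0.31
  tool shift [  75.5  171.6 -154.3] turn -19.1
```

>>> apply_moves(
  increments=[
    [1,0,28.6,-25.7,0],
    [1,0,28.6,-25.7,0],
    [1,0,28.6,-25.7,0],
    [1,0,28.6,-25.7,0],
    [1,0,28.6,-25.7,0],
    [1,0,28.6,-25.7,0],
    [1,10,0,0,-6.4],
    [1,10,0,0,-6.4],
    [1,10,0,0,-6.3],
    [1,0,0,0,0],
  ],
)

```text
t: 6.45
eef_pos: [434.7, 383.1, 66.3]
tcp_rot: [-2.785, 1.568, -2.53]
ft_force: [-0.2, -0.4, -0.6]
opening: 0.3
```

```bash
python3 - <<'E'
from h import *
go(436.6,383.8,15,14.5)
c,K=cam("side"); 
a=c["pixels"][130:270,90:290,::-1]; cv2.imwrite("pics/d3.png",cv2.resize(a,None,fx=3,fy=3,interpolation=2))
E
```

```text
t 6.45 tcp [434.7 383.1  66.3] jaw 14.6 xdir [-0.002 -0.001 -1.   ] F [-0.2 -0.4 -0.6] open 0.3 q6 0.35
  tool shift [40.3  0.2  2.1] turn 0.1
```

View pics/d3.png

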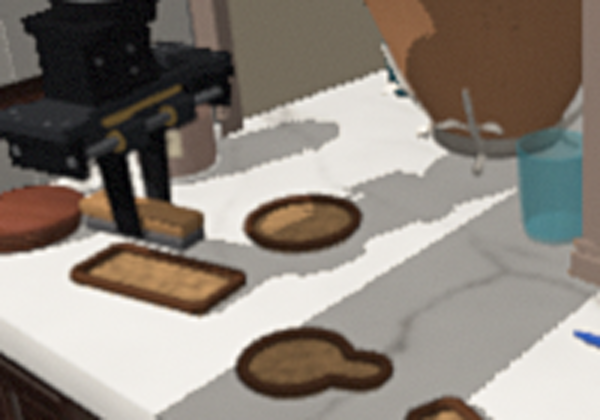

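The duster is held level over the block tray (tray at 160,278, duster at 145,220 and still raised). I'll lower it and release.

>>> apply_moves(
  increments=[
    [1,15,0,1,0],
    [1,15,0,1,0],
    [1,6,0,0,0],
    [1,4,0,0,0],
    [1,0,0,0,0],
    [0.5,0,0,0,0],
    [0.5,0,0,0,0],
    [0.5,0,0,0,0],
    [0.5,0,0,0,0],
    [0.5,0,0,0,0],
  ],
)

```text
t: 7.5
eef_pos: [437.5, 384.0, 27.9]
tcp_rot: [0.339, 1.57, 0.592]
ft_force: [1.0, -0.6, -0.2]
opening: 0.502
```

>>> apply_moves(
  increments=[
    [0.5,-20,0,0,0],
    [0.5,-45,0,0,0],
    [0.5,-45,0,0,0],
    [0.6,0,0,0,0],
  ],
)

```text
t: 7.9
eef_pos: [439.3, 385.3, 143.1]
tcp_rot: [0.357, 1.562, 0.61]
ft_force: [1.3, 1.1, -0.8]
opening: 0.46
```

```bash
python3 - <<'E'
from h import *
go(591,-6,40,4.4)
c,K=cam("side"); 
a=c["pixels"][130:270,90:290,::-1]; cv2.imwrite("pics/d4.png",cv2.resize(a,None,fx=3,fy=3,interpolation=2))
E
```

```text
t 7.9 tcp [439.3 385.3 143.1] jaw 14.5 xdir [ 0.007  0.005 -1.   ] F [ 1.3  1.1 -0.8] open 0.46 q6 0.35
  tool shift [  91.2 -417.1   48.2] turn 10.1
```

View pics/d4.png

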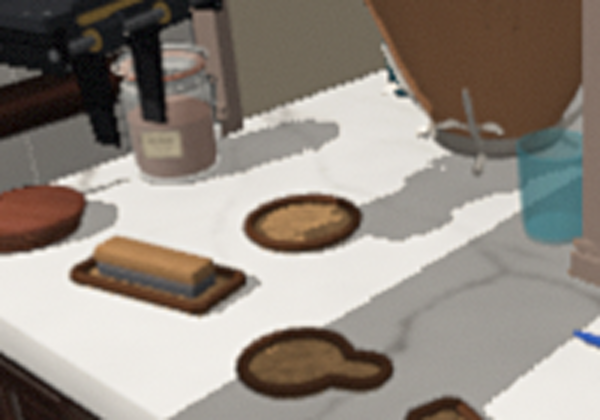

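The duster sits flat in its tray. Next is the pen, gripped 10 mm to the -y side of its middle for clearance from the post.

>>> apply_moves(
  increments=[
    [0.6,0,0,0,5],
    [0.6,0,0,0,5.1],
    [0.6,0,-44.6,13.5,0],
    [0.6,0,-44.6,13.5,0],
    [0.6,0,-44.6,13.5,0],
    [0.6,0,-44.6,13.5,0],
    [0.6,0,-44.6,13.5,0],
    [0.6,0,-44.6,13.5,0],
    [0.6,0,-44.6,13.5,0],
    [0.6,0,-44.6,13.5,0],
  ],
)

```text
t: 8.95
eef_pos: [572.3, 34.5, 136.4]
tcp_rot: [2.967, 1.569, 3.043]
ft_force: [0.5, 0.3, -0.8]
opening: 0.398
```

>>> apply_moves(
  increments=[
    [0.6,0,-44.6,13.5,0],
    [0.6,40,0,0,0],
    [0.6,40,0,0,0],
    [0.6,0,0,0,0],
  ],
)

```text
t: 9.35
eef_pos: [586.3, -7.1, 52.5]
tcp_rot: [2.931, 1.561, 3.007]
ft_force: [-0.2, 0.3, -0.1]
opening: 0.398
```

```bash
python3 - <<'E'
from h import *
go(591,-6,1.5,4.4)
c,K=cam("side"); 
a=c["pixels"][140:290,220:420,::-1]; cv2.imwrite("pics/p1.png",cv2.resize(a,None,fx=3,fy=3,interpolation=2))
E
```

```text
t 9.35 tcp [586.3  -7.1  52.5] jaw 4.3 xdir [-0.009  0.001 -1.   ] F [-0.2  0.3 -0.1] open 0.398 q6 -0.2
  tool shift [39.9  0.7  5.1] turn -0.1
```

View pics/p1.png

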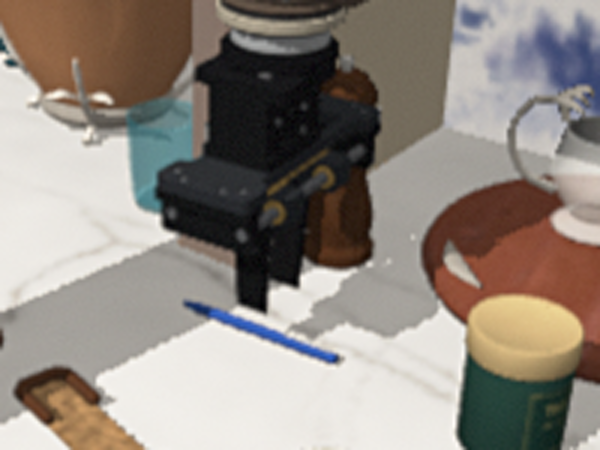

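The gripper straddles the pen and stays clear of the mill. I'll descend in two steps.

>>> apply_moves(
  increments=[
    [0.6,15,0,3,0],
    [0.6,12,0,2,0],
    [0.6,6,0,0,0],
    [0.6,0,0,0,0],
    [0.6,0,0,0,0],
  ],
)

```text
t: 9.9
eef_pos: [594.4, -6.5, 25.0]
tcp_rot: [-0.084, 1.57, -0.007]
ft_force: [-0.5, -0.9, -0.0]
opening: 0.4
```

```bash
python3 - <<'E'
from h import *
go(591,-6,2,4.4)
E
```

```text
t 9.9 tcp [594.4  -6.5  25. ] jaw 4.4 xdir [ 0. -0. -1.] F [-0.5 -0.9 -0. ] open 0.4 q6 -0.2
  tool shift [12.   0.8 -3.4] turn -0.0
```

>>> apply_moves(
  increments=[
    [0.6,6,0,-3.4,0],
    [0.6,6,0,0,0],
    [0.6,0,0,0,0],
    [1,0,0,0,0],
    [1,0,0,0,0],
    [1,0,0,0,0],
    [1,0,0,0,0],
    [1,0,0,0,0],
    [1,0,0,0,0],
    [1,0,0,0,0],
  ],
)

```text
t: 10.9
eef_pos: [591.0, -6.9, 12.8]
tcp_rot: [-0.018, 1.57, 0.059]
ft_force: [0.4, 1.0, 1.5]
opening: 0.097
```

>>> apply_moves(
  increments=[
    [1,0,0,0,0],
    [1,0,0,0,0],
    [1,-10,0,0,0],
    [1,-30,0,0,0],
    [1,-30,0,0,0],
    [1,0,0,0,0],
    [1,0,0,0,0],
  ],
)

```text
t: 11.6
eef_pos: [591.0, -6.9, 83.5]
tcp_rot: [-0.152, 1.569, -0.076]
ft_force: [0.1, -0.7, 0.1]
opening: 0.099
```

```bash
python3 - <<'E'
from h import *
u=np.array([np.cos(np.radians(-102.9)),np.sin(np.radians(-102.9))])*10
print(u); go(424+u[0],3.7+u[1],6,-12.9)
E
```

```text
[-2.23250116 -9.74761194]
t 11.6 tcp [591.   -6.9  83.5] jaw 4.4 xdir [ 0.001 -0.    -1.   ] F [ 0.1 -0.7  0.1] open 0.099 q6 -0.2
  tool shift [  66.2   13.8 -168.8] turn 17.3
```

>>> apply_moves(
  increments=[
    [1,0,2.3,-28,0],
    [1,0,2.3,-28,0],
    [1,0,2.3,-28,0],
    [1,0,2.3,-28,0],
    [1,0,2.3,-28,0],
    [1,0,2.3,-28.8,0],
    [1,14,0,0,6],
    [1,14,0,0,6],
    [1,10,0,0,5.3],
    [1,0,0,0,0],
  ],
)

```text
t: 12.6
eef_pos: [420.6, -5.9, 43.2]
tcp_rot: [-3.106, 1.567, 2.95]
ft_force: [-0.7, -0.6, 0.9]
opening: 0.095
```

>>> apply_moves(
  increments=[
    [1,0,0,0,0],
    [1,0,0,0,0],
  ],
)

```text
t: 12.8
eef_pos: [421.5, -6.0, 44.8]
tcp_rot: [0.904, 1.571, 0.681]
ft_force: [-0.3, -0.4, -0.6]
opening: 0.094
```

```bash
python3 - <<'E'
from h import *
go(421.8,-6,6.5,-12.9)
c,K=cam("side"); 
a=c["pixels"][190:340,180:380,::-1]; cv2.imwrite("pics/p2.png",cv2.resize(a,None,fx=4,fy=4,interpolation=2))
E
```

```text
t 12.8 tcp [421.5  -6.   44.8] jaw -12.8 xdir [ 0.  0. -1.] F [-0.3 -0.4 -0.6] open 0.094 q6 0.05
  tool shift [27.3  0.   0.3] turn 0.1
```

View pics/p2.png

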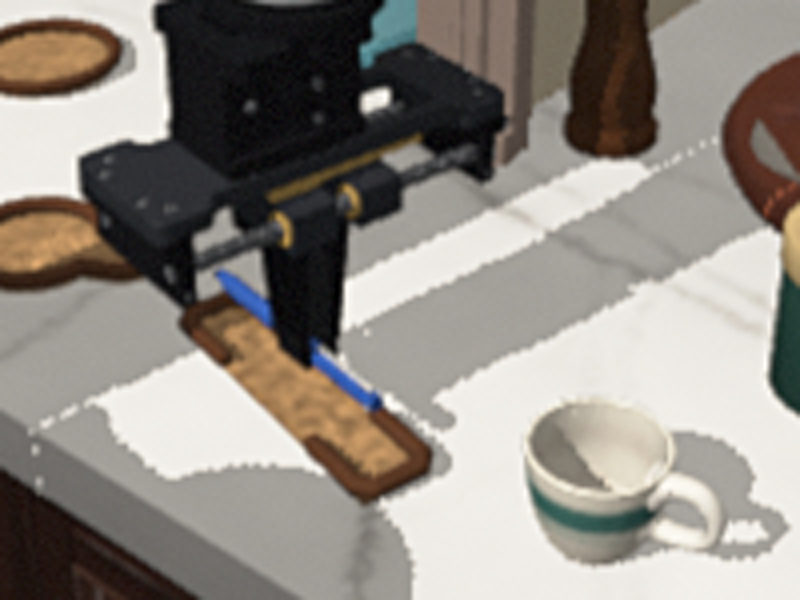

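```bash
python3 - <<'E'
from h import *
c,K=cam("side"); q=lambda x,y:(180+x/4,190+y/4)
P=back(c,K,[q(217,274),q(379,402)],37);print(P.round(1),P.mean(0).round(1),np.linalg.norm(P[1]-P[0]),np.degrees(np.arctan2(*(P[1]-P[0])[[1,0]])))
T=back(c,K,[q(181,318),q(243,288),q(432,457),q(368,500)],8);print(T.round(1),T.mean(0).round(1))
print(proj(c,K,[[424,3.7,4]])*1.0)
E
```

```text
[[437.2  67.1  37. ]
 [411.2 -58.4  37. ]] [424.2   4.3  37. ] 128.13677271546305 -101.70057161644982
[[427.4  84.9   8. ]
 [466.   79.1   8. ]
 [424.2 -78.    8. ]
 [385.  -73.9   8. ]] [425.6   3.    8. ]
[[254.06495328 287.92987288]]
```

Side and top views agree to about 1 mm, with the pen centred over the tray. I'll lower and release.

>>> apply_moves(
  increments=[
    [1,12,0,0.5,0],
    [1,8,0,0,0],
    [1,4,0,0,0],
    [1,2.5,0,0,0],
    [1,0,0,0,0],
    [1,0,0,0,0],
    [0.75,0,0,0,0],
    [0.75,0,0,0,0],
    [0.75,0,0,0,0],
    [0.75,0,0,0,0],
  ],
)

```text
t: 13.9
eef_pos: [422.1, -6.1, 18.2]
tcp_rot: [0.343, 1.571, 0.118]
ft_force: [0.0, -0.5, 1.0]
opening: 0.247
```

>>> apply_moves(
  increments=[
    [0.75,-10,0,0,0],
    [0.5,-30,0,0,0],
    [0,-40,0,0,0],
    [0,-40,0,0,0],
    [0,0,0,0,0],
    [0,0,0,0,0],
  ],
)

```text
t: 14.5
eef_pos: [422.1, -6.1, 139.2]
tcp_rot: [0.077, 1.568, -0.148]
ft_force: [0.4, -0.2, -0.5]
opening: 0.614
```

```bash
python3 - <<'E'
from h import *
go(435,-156,60,6.5)
E
```

```text
t 14.5 tcp [422.1  -6.1 139.2] jaw -12.9 xdir [ 0.003 -0.    -1.   ] F [ 0.4 -0.2 -0.5] open 0.614 q6 0.05
  tool shift [  68.3 -143.2   45.9] turn -19.4
```

>>> apply_moves(
  increments=[
    [0,0,-36,11.5,0],
    [0,0,-36,11.5,0],
    [0,0,-36,11.5,0],
    [0,0,-35,11.5,0],
    [0,15,0,0,-7],
    [0,15,0,0,-7],
    [0,15,0,0,-5.4],
    [0,10,0,0,0],
    [0,0,0,0,0],
    [0,0,0,0,0],
  ],
)

```text
t: 15.5
eef_pos: [434.7, -155.6, 82.9]
tcp_rot: [2.478, 1.57, 2.589]
ft_force: [-0.4, 0.0, -0.7]
opening: 0.999
```

```bash
python3 - <<'E'
from h import *
go(435,-156,23,6.5)
c,K=cam("side"); 
a=c["pixels"][210:360,200:400,::-1]; cv2.imwrite("pics/c1.png",cv2.resize(a,None,fx=4,fy=4,interpolation=2))
E
```

```text
t 15.5 tcp [ 434.7 -155.6   82.9] jaw 6.4 xdir [-0.001  0.001 -1.   ] F [-0.4  0.  -0.7] open 0.999 q6 -0.6
  tool shift [48.9 -0.4  0.3] turn -0.1
```

View pics/c1.png

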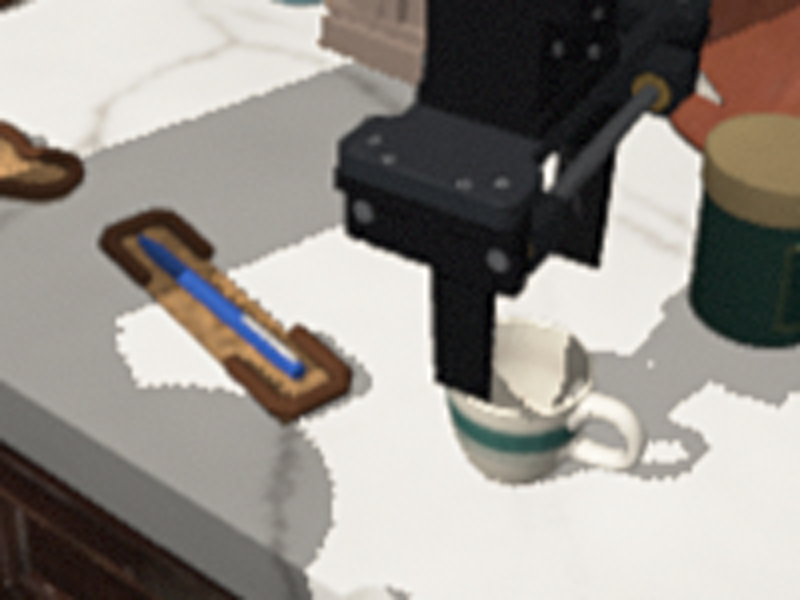

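The pen lies centred in its tray, and the fingers straddle the cup across its handle. I'll descend and grip.

>>> apply_moves(
  increments=[
    [0,20,0,0,0],
    [0,20,0,0,0],
    [0,9,0,0,0],
    [0,0,0,0,0],
    [1,0,0,0,0],
    [1,0,0,0,0],
    [1,0,0,0,0],
    [1,0,0,0,0],
    [1,0,0,0,0],
    [1,0,0,0,0],
  ],
)

```text
t: 16.55
eef_pos: [435.0, -155.8, 34.3]
tcp_rot: [-0.427, 1.57, -0.314]
ft_force: [0.0, 0.3, 4.1]
opening: 0.636
```

>>> apply_moves(
  increments=[
    [1,0,0,0,0],
    [1,0,0,0,0],
    [1,0,0,0,0],
    [1,0,0,0,0],
  ],
)

```text
t: 16.95
eef_pos: [435.0, -155.8, 34.3]
tcp_rot: [-0.41, 1.57, -0.297]
ft_force: [-1.0, 0.4, 5.6]
opening: 0.635
```

>>> apply_moves(
  increments=[
    [1,-5,0,0,0],
    [1,-15,0,0,0],
    [1,-20,0,0,0],
    [1,-20,0,0,0],
    [1,0,0,0,0],
    [1,0,0,0,0],
  ],
)

```text
t: 17.55
eef_pos: [434.8, -155.7, 94.1]
tcp_rot: [-0.448, 1.57, -0.334]
ft_force: [-0.4, 0.2, -0.5]
opening: 0.639
```

```bash
python3 - <<'E'
from h import *
go(426,198,28,24)
c,K=cam("side"); 
a=c["pixels"][190:340,220:420,::-1]; cv2.imwrite("pics/c2.png",cv2.resize(a,None,fx=4,fy=4,interpolation=2))
E
```

```text
t 17.55 tcp [ 434.8 -155.7   94.1] jaw 6.5 xdir [ 0. -0. -1.] F [-0.4  0.2 -0.5] open 0.639 q6 -0.6
  tool shift [ 55.  352.5  31.2] turn -17.5
```

View pics/c2.png

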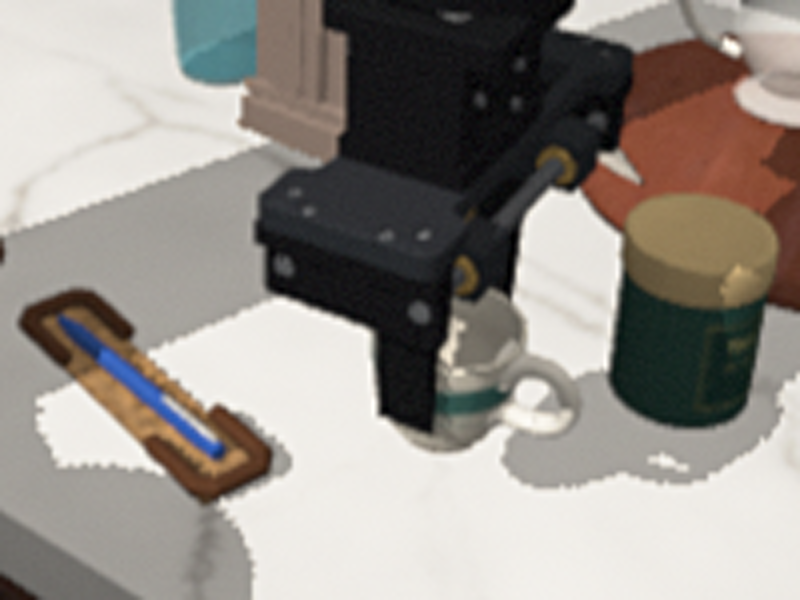

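The cup is held level and clear of the worktop. I'll carry it to the keyhole tray.

>>> apply_moves(
  increments=[
    [1,0,39.2,3.5,0],
    [1,0,39.2,3.5,0],
    [1,0,39.2,3.5,0],
    [1,0,39.2,3.5,0],
    [1,0,39.2,3.5,0],
    [1,0,39.2,3.5,0],
    [1,0,39.2,3.5,0],
    [1,0,39.2,3.5,0],
    [1,0,39,3.2,0],
    [1,0,0,0,0],
  ],
)

```text
t: 18.6
eef_pos: [425.5, 201.4, 93.1]
tcp_rot: [2.916, 1.57, 3.033]
ft_force: [-1.0, -0.6, -1.2]
opening: 0.639
```

>>> apply_moves(
  increments=[
    [1,0,0,0,-6],
    [1,10,0,0,-6],
    [1,15,0,0,-5.5],
    [1,0,0,0,0],
    [1,0,0,0,0],
  ],
)

```text
t: 19.1
eef_pos: [425.8, 197.6, 68.7]
tcp_rot: [2.998, 1.569, -2.87]
ft_force: [-0.6, -0.4, -0.3]
opening: 0.638
```

```bash
python3 - <<'E'
from h import *
go(426,198,27.8,24)
c,K=cam("side"); 
a=c["pixels"][170:320,130:330,::-1]; cv2.imwrite("pics/c3.png",cv2.resize(a,None,fx=4,fy=4,interpolation=2))
E
```

```text
t 19.1 tcp [425.8 197.6  68.7] jaw 23.8 xdir [-0.002 -0.    -1.   ] F [-0.6 -0.4 -0.3] open 0.638 q6 -0.12
  tool shift [29.9  0.3  0.4] turn -0.2
```

View pics/c3.png

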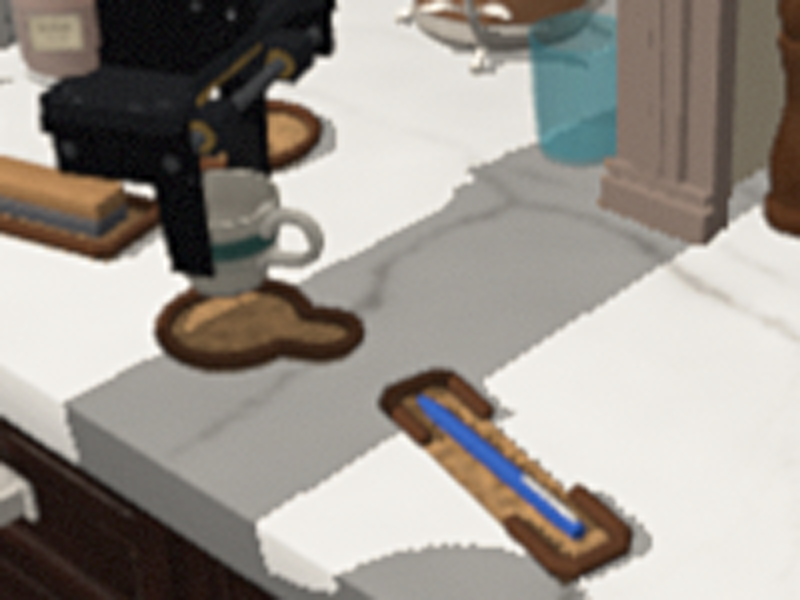

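>>> apply_moves(
  increments=[
    [1,12,0,0,0],
    [1,10,0,0,0],
    [1,5,0,0,0],
    [1,2.5,0,0,0],
    [1,0,0,0,0],
    [1,0,0,0,0],
  ],
)

```text
t: 19.75
eef_pos: [426.2, 198.1, 39.8]
tcp_rot: [-0.043, 1.571, 0.375]
ft_force: [-1.0, -0.3, -0.7]
opening: 0.634
```

>>> apply_moves(
  increments=[
    [0.05,0,0,0,0],
    [0.05,0,0,0,0],
    [0.05,0,0,0,0],
    [0.05,0,0,0,0],
    [0.05,0,0,0,0],
    [0,-10,0,0,0],
    [0,-30,0,0,0],
    [0,-40,0,0,0],
    [0,-40,0,0,0],
    [0,0,0,0,0],
  ],
)

```text
t: 20.75
eef_pos: [427.7, 198.7, 164.5]
tcp_rot: [-0.12, 1.563, 0.298]
ft_force: [-0.1, -0.2, -1.0]
opening: 0.994
```

```bash
python3 - <<'E'
from h import *
go(591,-191.5,100,24)
go(591,-191.5,100,0)
E
```

```text
t 20.75 tcp [427.7 198.7 164.5] jaw 24.0 xdir [ 0.008  0.002 -1.   ] F [-0.1 -0.2 -1. ] open 0.994 q6 -0.12
  tool shift [  53.8 -422.8   -9.9] turn -0.0
t 20.75 tcp [427.7 198.7 164.5] jaw 24.0 xdir [ 0.008  0.002 -1.   ] F [-0.1 -0.2 -1. ] open 0.994 q6 -0.12
  tool shift [  53.8 -422.8   -9.9] turn 24.0
```

>>> apply_moves(
  increments=[
    [0,0,-43,-1,0],
    [0,0,-43,-1,0],
    [0,0,-43,-1,0],
    [0,0,-43,-1,0],
    [0,0,-43,-1,0],
    [0,0,-43,-1,0],
    [0,0,-43,-1,0],
    [0,0,-43,-1,0],
    [0,0,-43,-1,0],
    [0,0,-36,-1,0],
  ],
)

```text
t: 21.75
eef_pos: [589.2, -194.6, 159.4]
tcp_rot: [2.048, 1.571, 2.466]
ft_force: [0.2, 0.9, -0.0]
opening: 1.0
```

>>> apply_moves(
  increments=[
    [0,0,0,0,8.4],
    [0,0,0,0,8.4],
    [0,0,0,0,8.4],
    [0,0,0,0,8.4],
    [0,0,0,0,8.4],
    [0,0,0,0,8.4],
    [0,0,0,0,8.4],
    [0,0,0,0,8.4],
    [0,0,0,0,8.4],
    [0,0,0,0,8.4],
  ],
)

```text
t: 22.75
eef_pos: [588.6, -192.3, 159.4]
tcp_rot: [-2.628, 1.57, 2.602]
ft_force: [1.0, 0.4, 0.0]
opening: 0.999
```

```bash
python3 - <<'E'
from h import *
go(591,-191.5,62,-60)
c,K=cam("side"); 
a=c["pixels"][100:310,280:540,::-1]; b=c["pixels"][170:290,90:290,::-1]
cv2.imwrite("pics/t1.png",np.hstack([cv2.resize(a,(433,350),interpolation=2),cv2.resize(b,(366,220),interpolation=2).copy() if 0 else cv2.copyMakeBorder(cv2.resize(b,(366,220),interpolation=2),0,130,0,0,0)]))
E
```

```text
t 22.75 tcp [ 588.6 -192.3  159.4] jaw -60.4 xdir [-0.001  0.    -1.   ] F [1.  0.4 0. ] open 0.999 q6 0.63
  tool shift [86.4  2.5  0.5] turn -0.4
```

View pics/t1.png

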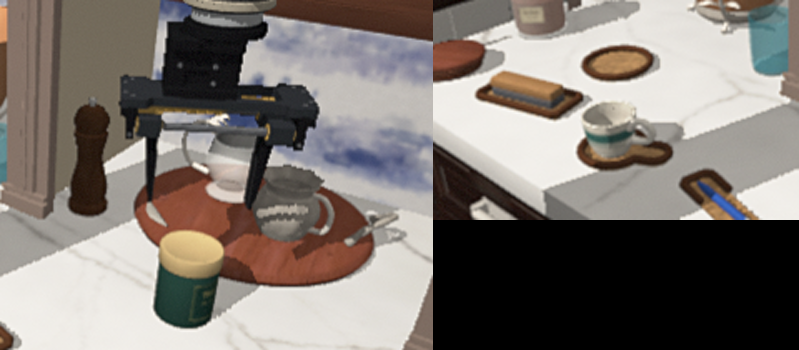

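The cup is in the keyhole tray with its handle over the slot, and the gripper is above the tin. I'll descend and grip the lid.

>>> apply_moves(
  increments=[
    [0,25,1.2,0.3,0],
    [0,25,1.2,0.2,0],
    [0,20,0,0,0],
    [0,12,0,0,0],
    [0,4,0,0,0],
    [0,0,0,0,0],
    [0,0,0,0,0],
  ],
)

```text
t: 23.5
eef_pos: [591.6, -191.8, 74.5]
tcp_rot: [0.692, 1.57, -0.355]
ft_force: [0.7, -0.3, -0.7]
opening: 1.0
```

>>> apply_moves(
  increments=[
    [1,0,0,0,0],
    [1,0,0,0,0],
    [1,0,0,0,0],
    [1,0,0,0,0],
    [1,0,0,0,0],
    [1,0,0,0,0],
    [1,0,0,0,0],
    [1,0,0,0,0],
    [1,0,0,0,0],
  ],
)

```text
t: 24.4
eef_pos: [591.4, -191.8, 73.9]
tcp_rot: [0.761, 1.57, -0.287]
ft_force: [1.2, -0.6, 4.7]
opening: 0.725
```

>>> apply_moves(
  increments=[
    [1,-5,0,0,0],
    [1,-20,0,0,0],
    [1,-30,0,0,0],
    [1,-35,0,0,0],
    [1,-30,0,0,0],
    [1,0,0,0,0],
    [1,0,0,0,0],
  ],
)

```text
t: 25.1
eef_pos: [590.8, -191.4, 193.3]
tcp_rot: [-2.752, 1.57, 2.484]
ft_force: [0.9, 0.6, -3.1]
opening: 0.717
```

```bash
python3 - <<'E'
from h import *
go(576.6,369.6,67,-60)
c,K=cam("side"); save(c,"t2.png")
E
```

```text
t 25.1 tcp [ 590.8 -191.4  193.3] jaw -60.0 xdir [-0.  0. -1.] F [ 0.9  0.6 -3.1] open 0.717 q6 0.63
  tool shift [ 115.5  268.1 -493. ] turn -0.0
```

The lid is gripped (68 mm) and carries the tin's weight. I'll go round the post through (500, 100), then on to the round tray.

>>> apply_moves(
  increments=[
    [1,0,8.3,-37.2,0],
    [1,0,8.3,-37.2,0],
    [1,0,8.3,-37.2,0],
    [1,0,8.3,-37.2,0],
    [1,0,8.3,-37.2,0],
    [1,0,8.3,-37.2,0],
    [1,0,8.3,-37.2,0],
    [1,0,8.3,-37.2,0],
    [1,0,0,0,0],
  ],
)

```text
t: 26.05
eef_pos: [497.8, 102.4, 192.1]
tcp_rot: [-2.195, 1.567, 3.045]
ft_force: [-0.1, -0.0, -2.6]
opening: 0.721
```

>>> apply_moves(
  increments=[
    [1,0,25.1,-24.4,0],
    [1,0,25.1,-24.4,0],
    [1,0,25.1,-24.4,0],
    [1,0,25.1,-24.4,0],
    [1,0,25.1,-24.4,0],
    [1,0,25.1,-24.4,0],
    [1,0,25.1,-24.4,0],
    [1,0,25.1,-24.4,0],
    [1,0,0,0,0],
    [1,0,0,0,0],
  ],
)

```text
t: 27.05
eef_pos: [576.0, 368.4, 191.4]
tcp_rot: [-1.564, 1.567, -2.611]
ft_force: [0.2, -0.5, -1.9]
opening: 0.719
```

```bash
python3 - <<'E'
from h import *
go(576.6,369.6,67.5,-60)
E
```

```text
t 27.05 tcp [576.  368.4 191.4] jaw -60.0 xdir [-0.003 -0.002 -1.   ] F [ 0.2 -0.5 -1.9] open 0.719 q6 1.52
  tool shift [112.9   1.5  -0.8] turn 0.0
```

>>> apply_moves(
  increments=[
    [1,30,1,0,0],
    [1,30,0.5,-0.8,0],
    [1,25,0,0,0],
    [1,14,0,0,0],
    [1,6,0,0,0],
    [1,4,0,0,0],
    [1,3,0,0,0],
    [1,0,0,0,0],
    [1,0,0,0,0],
  ],
)

```text
t: 27.95
eef_pos: [577.5, 370.3, 82.4]
tcp_rot: [1.551, 1.57, 0.503]
ft_force: [-0.7, -0.5, -1.8]
opening: 0.716
```

>>> apply_moves(
  increments=[
    [0,0,0,0,0],
    [0,0,0,0,0],
    [0,0,0,0,0],
    [0,0,0,0,0],
    [0,0,0,0,0],
    [0,-20,0,0,0],
    [0,-40,0,0,0],
    [0,-40,0,0,0],
    [0,-30,0,0,0],
    [0,0,0,0,0],
  ],
)

```text
t: 28.95
eef_pos: [578.5, 370.8, 216.6]
tcp_rot: [1.52, 1.563, 0.472]
ft_force: [0.4, 0.2, 0.2]
opening: 0.998
```

>>> apply_moves(
  increments=[
    [0,0,-30,30,0],
    [0,0,-30,30,0],
    [0,0,-30,30,0],
    [0,0,-30,30,0],
    [0,0,-30,30,0],
    [0,0,0,0,0],
  ],
)

```text
t: 29.55
eef_pos: [520.9, 161.8, 211.2]
tcp_rot: [-1.643, 1.569, -2.694]
ft_force: [0.3, 0.8, 0.6]
opening: 0.998
```

```bash
python3 - <<'E'
from h import *
go(436,384,200,-60)
c,K=cam("top"); cs,Ks=cam("side"); save(c,"f_top.png")
a=c["pixels"][130:280,150:360,::-1]; b=cs["pixels"][150:330,80:330,::-1]
cv2.imwrite("pics/f.png",np.hstack([cv2.resize(a,(392,280),interpolation=2),cv2.resize(b,(389,280),interpolation=2)]))
E
```

```text
t 29.55 tcp [520.9 161.8 211.2] jaw -60.2 xdir [-0.002 -0.001 -1.   ] F [0.3 0.8 0.6] open 0.998 q6 1.23
  tool shift [ 1.00e-01  3.68e+01 -2.35e+02] turn -0.2
```

View pics/f.png

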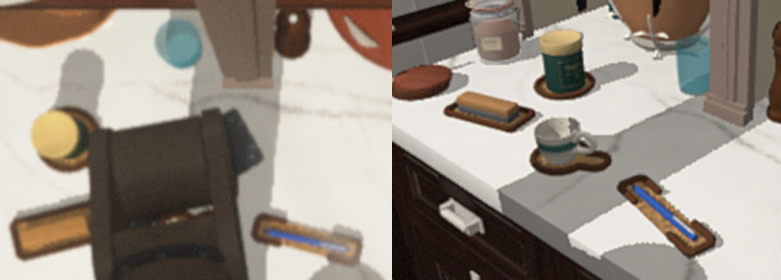

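All four objects look seated in their trays. I'll check the numbers.

```bash
python3 - <<'E'
from h import *
c,K=cam("top"); im=cv2.cvtColor(c["pixels"],cv2.COLOR_RGB2HSV)
m=cv2.inRange(im[185:225,160:205],(18,70,120),(32,255,255)); n,l,s,ce=cv2.connectedComponentsWithStats(m); i=1+s[1:,4].argmax()
print("tin lid",s[i],back(c,K,[ce[i]+[160,185]],93).round(1),"tray 576.6 369.6")
q=lambda x,y:(80+x*250/389,150+y*180/280)
c,K=cam("side")
print("duster top corners",back(c,K,[q(457,99),q(472,91),q(517,101),q(504,112)],30).round())
print("tray corners", back(c,K,[q(443,113),q(466,92),q(537,113),q(508,131)],10).round())
print("cup mouth",back(c,K,[q(557,128)],55).round(),"tray 426 198; tray proj",proj(c,K,[[426,198,55],[437,384,30],[577,370,93]]).round(1), "q",[q(557,128),q(488,101),q(562,43)])
E
```

```text
tin lid [  7   3  25  28 536] [[577.5 368.2  93. ]] tray 576.6 369.6
duster top corners [[ 793.  -51.   30.]
 [ 833.  -57.   30.]
 [ 846. -126.   30.]
 [ 800. -125.   30.]]
tray corners [[ 773.  -40.   10.]
 [ 860.  -35.   10.]
 [ 865. -154.   10.]
 [ 785. -142.   10.]]
cup mouth [[ 758. -216.   55.]] tray 426 198; tray proj [[185.7 231.6]
 [140.6 214.1]
 [187.4 173.9]] q [(437.96915167095113, 232.28571428571428), (393.6246786632391, 214.92857142857144), (441.18251928020567, 177.64285714285714)]
```

The checks that missed (duster and cup) had a crop-offset slip: I left out the 392 px panel offset. With it corrected, the cup mouth reads (186.0, 232.3) against an expected (185.7, 231.6), and the duster (141.7, 214.9) against (140.6, 214.1). Both are within a few mm, and the tin is within 2 mm.

```bash
python3 -c "
from h import *
print(env.job_done())"
```

```text
the job is handed in; nothing more can be done
None
```

I put all four objects in their trays and handed the job in at about 30 s of the 115 s allowed. The hand-in gives no verdict, so what follows is from my own last checks.

| Object | Last check |
|---|---|
| Tea tin | Lid centre measured 1.7 mm from the round tray's centre; stands upright |
| Espresso cup | Within about 1 px of the keyhole tray's centre in the side view; handle over the slot |
| Board duster | Within about 1 px (2–3 mm) of its tray's centre; flat |
| Chalk pen | Placed on the tray's centre, in line with it to about 1 degree just before release; seen flat in the tray in the final picture |

The pepper mill and tumbler look unmoved in the last pictures; I did not measure them again. The gripper was open and well above everything at hand-in.

- **First duster grasp missed:** the fingers close more slowly than I allowed for, so I lifted too early. The duster stayed in place and the second try held.
- **Small drops:** I released the duster and the tin a few mm above their tray floors, and both settled upright.
- **Last script error:** the duster and cup positions it printed came out wrong because I left out a crop offset. I corrected that by hand, and both then agreed with the expected positions.

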